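# Lock the hold-down fork over the workpiece

### The arm

A 6-joint arm with a two-finger parallel gripper is mounted at the origin on the work surface. World frame = base frame: x ahead of the robot, y to its left, z up, the work surface at z = 0. Lengths are in m, angles in rad, forces in N, time in s.
With the tool pointing down it reaches from about 0.375 to 0.925 m from the base axis. Payload 5.7 kg.
Tool frame: the origin (TCP) lies midway between the tips of the shut fingers; the grasp point (between the pads) lies 19 mm behind it; z points along the fingers, y is the direction in which the jaws open and shut (so a half turn about z gives the same grasp; the last joint's range is limited). The gripper opens to 85 mm and grips with 20 to 120 N. Pads are 22 mm wide; open, the fingers measure 114 mm over their backs; the gripper's body (76 mm by 85 mm) begins 54 mm behind the grasp point. The pads swing forward as they close: fully open they stand 13 mm farther back than shut.
Start: joints at [1.167, 0.359, 1.51, -0, 1.272, -0.115], TCP at [0.171, 0.575, 0.231] pointing down, gripper open.
Joint ranges: [-2.97, 2.97], [-1.01, 2.36], [0.21, 2.38], [-0.96, 4.11], [0.2, 2.71], [-2.98, 2.98]. Speed limits (rad/s): [2.39, 2.39, 3.14, 3.14, 3.14, 3.14].

### API

Orientations are given as a unit quaternion [x, y, z, w].
In Python, from station import robot, vision, job gives the robot as it stands.
- The arm moves only by the tool apply_moves, never from a script. Its argument "targets" is a list that holds one entry, the list of rows, each a list of 7 numbers: the shift along the tool's x, y, z in mm, then the turn, a rotation vector about the tool's x, y, z in rad, then the closure, from 0 (fully open) to 1 (shut). In form: [[[dx, dy, dz, rx, ry, rz, gripper], ...]]. A call has 1 to 12 rows; each row shifts and turns the commanded pose from where the row before left it, along the tool's axes as they then stand; what a row does not reach is not made up. A row lasts 1/12 s, in which the tool goes at most 41.7 mm and 7.16 degrees, less where a joint would pass 70% of its speed; a pose out of reach is approached as far as the arm can. A call is refused whole if a number of a shift passes 41.7 or a number of a turn 0.125, either way. A call with a gripper value outside its range is refused whole. The fingers move at their own pace and stop on an object; "force" is the grip in N (left out, the last holds). Time passes only in rows, so rows that do not move let the fingers close. It gives the time, the measured TCP pose, the force and the opening at its end, in the units of the state.
- robot.get_obs(): the state, without advancing time (a new reading comes with each control period).
- vision.grab_frame(name): name is "scene" or "top" or "wrist"; returns the picture (420x560x3 uint8, blue, green, red); there is no depth.
- vision.calibration(name): a dict with "camera_matrix" (3x3 intrinsics, pixels), "position" and "rotation" of the camera in the world. Camera axes: x right, y up, looking along -z (the intrinsics and any distortion apply to the point x, -y, -z); pixel columns grow to the right and rows downward; lengths in m; the calibration is good to about 2 mm. The wrist camera is an equidistant fisheye: a pixel r from the principal point sees the ray r / f radians off the axis. A picture is of the moment at which its call begins: read the wrist's pose just before it. calibration takes no time and is no camera call; for the wrist camera it gives the pose at the moment of the call.
- job.close_job(): hands the job in, once; it reports no verdict.
The state is a dict: "t": time; "q": joint angles; "joint_velocities": joint speeds; "joint_efforts": joint torques, N m; "tool_pos": TCP position; "tcp_rot": TCP orientation; "wrist_force": force on the tool from outside, world axes, zero at the start; "wrist_torque": the same for the moment, N m; "finger_gap": finger opening in m.
Only numpy, scipy, OpenCV 4.12 (cv2) and the standard library are available. Lean on these libraries where they do the work, as an engineer would, in place of code of your own. Each camera call takes 0.05 s, during which the arm holds its last target.

### The job

Lock the workpiece into the deburring fixture: with a fingertip press the spring catch's long thumb bar down and, keeping it pressed, push the sliding fork by its lug along the channel, past the catch pin and over the workpiece as far as it goes; then let go so that the pin springs up behind the fork. Use only the outside of the fingers: nothing is to be pinched or picked up, and the workpiece and the other things on the cart stay where they are.

Things in the scene. Friction and masses are not known exactly. Their poses are not given: they have to be found in the camera images.
- fixture: Fixed metal deburring fixture, base plate 150 x 222 mm. Origin on the cart top under the catch pin; z up; the fork slides to its +y; thumb bar on its -x side, roughly facing the robot (yaw within 30 deg). Spans y -92 to +130 mm. Channel bed 22 mm up, rails at |x| 26-36 mm, y -84 to +55, 38 mm up; end stop y 55-65, 36 mm up; then the workpiece nest, walls 30 mm up
- thumb_bar: Spring catch, one steel piece: long thumb bar beside the channel, x -67 to -39, y -88 to +48 mm, 8 mm thick, and a pin 14 mm thick at x = y = 0 in mid-channel, 7 mm above the bed when up. Pose: the fixture's origin and axes, sinking as it is pressed. It goes straight down, level wherever pressed; spring 3 N at first, 8 N at the bottom; returns when let go; a fingertip can slide along the bar
- bar_top (a point): Centre of the thumb bar's upper face: fixture x -53, y -20 mm; 40 mm above the cart top when up, 28 mm at the bottom of its 12 mm travel. Pressed 7.5 mm or more (32.5 mm up or lower) the pin is clear of the fork's foot
- fork (a joint): Travel of the sliding fork to fixture +y, m. 0 = fully back; at 0.020 its foot meets the raised pin and is blocked; beyond 0.078 it has passed and the pin can spring up behind it; 0.082 = against the end stop. Starts between 0 and 0.018, moves with about 2 N, stays where left, cannot be lifted out
- lug_back (a point): Fork's upright lug, centre of its rear (-y) face, to be pushed to +y. Plate 10 mm thick (y), over the bar: fixture x -68 to -14 mm, 44-70 mm up; point at x -53, 57 mm up, y = joint value - 43 mm. Dark steel fork: foot 44 x 50 mm from 28 mm behind to 16 mm ahead of this point, body 40 mm wide, top 50 mm up, two prongs 48 mm farther on to +y
- workpiece: The part to be held: loose aluminium plate 56 x 48 x 12 mm with a round stud 12 mm thick and 24 mm tall on its middle, lying in the nest at the +y end of the fixture; origin at the centre of its underside. The prongs pass 8 mm above the plate, either side of the stud
- deburrer: Bystander: green plastic deburring tool lying beyond the fixture, 140 mm long, 20 mm thick; origin under its middle
- mug: Bystander: empty white ceramic mug, 80 mm across, 90 mm high, beyond the fixture; origin at the centre of its underside
- finished: Bystander: a finished part like the workpiece (56 x 48 mm, 36 mm high with its stud), on the cart top on the robot's side of the fixture; origin at the centre of its underside
- collar: Bystander: steel collar 32 mm across, 14 mm high, on the robot's side of the fixture; origin at the centre of its underside
- driver: Bystander: black-handled screwdriver, 190 mm long, lying on the cart's right; origin under its middle
- oiler: Bystander: white plastic bottle, 44 mm across, 120 mm high, standing on the right; origin at the centre of its underside
Things that resemble listed ones, but are neither listed nor needed, are in the scene too. Leave any green look-alike of the workpiece alone.

How it is judged:
On the way, in this order (a step that is already met when the one before it is completed fails the run):
1. the catch is pressed down clear of the fork while the fork is still before the pin (z of bar_top in the frame of fixture below 0.0328 m and value of joint fork below 0.025 m), for 0.1 s.
2. the fork slides over the pin while the fingers keep the thumb bar pressed down (value of joint fork between 0.03 and 0.074 m and z of bar_top in the frame of fixture below 0.0335 m and contact force between the fingers and thumb_bar above 1 N), for 0.1 s.
At the end, for the whole second after the job is handed in: The fork has passed the pin (travel over 76.5 mm of 82), the catch is back up (pressed less than 3 mm), locking the fork, nothing moves, and the workpiece still lies flat in its nest (value of joint fork between 0.0765 and 0.09 m and z of bar_top in the frame of fixture above 0.037 m and velocity of joint fork below 0.01 m/s and horizontal distance between workpiece and fixture below 0.099 m and z of workpiece in the frame of fixture below 0.026 m and angle between workpiece's own z axis and vertical below 0.1 rad and linear speed of workpiece below 0.01 m/s); the robot touches nothing.
It fails at once if the workpiece is lifted or shoved out of its nest (z of workpiece in the frame of fixture above 0.032 m or distance of workpiece from where it was at the start of the episode above 0.012 m).
It fails at once if another thing on the cart is picked up or pushed away (over 20 mm) (distance of any of deburrer, mug, finished, collar, driver, oiler from where it was at the start of the episode above 0.02 m).
It also fails if it takes over 34 s, if anything falls off the work surface, if the arm or the gripper's body presses on something with over 40 N, if the wrist force passes 120 N, or if a joint passes its speed limit or range.

## Working session

There is one attempt and no reset: what is moved stays moved. The work goes in short steps, Python scripts to look and compute and a tool call to move; the robot and the scene stay as the last step left them, time stands still between calls to the robot, and variables do not carry over. Pictures are saved under pics/ and viewed, and the job is handed in when it is done.

Besides the shell and the picture viewer there is one more tool, called after "Request:" by a JSON object that holds its "api" and its "payload", one argument or row to a line. apply_moves: Moves the arm, as the interface text tells. Its arguments: {"type":"object","properties":{"targets":{"type":"array"},"force":{"type":"number"}},"required":["targets"]}

```bash
mkdir -p pics; ls; python3 - <<'E'
from station import robot, vision, job
import cv2
o=robot.get_obs();print({k:(v if isinstance(v,float) else [round(float(x),4) for x in v] if hasattr(v,'__len__') else v) for k,v in o.items()})
for n in("scene","top"):
    cv2.imwrite(f"pics/{n}0.png",vision.grab_frame(n)); c=vision.calibration(n);print(n,c)
E
```

```text
pics
{'t': 0.0, 'q': [1.1669, 0.3595, 1.5114, -0.0, 1.2725, -0.1151], 'joint_velocities': [0.0008, -0.0004, 0.0015, 0.0021, -0.0005, 0.0001], 'joint_efforts': [-0.0039, -52.7621, -27.8617, -0.0008, 0.0133, -0.0], 'tool_pos': [0.1706, 0.5745, 0.2304], 'tcp_rot': [0.1439, 0.9896, -0.0009, -0.0002], 'wrist_force': [-0.017, -0.2454, -0.1446], 'wrist_torque': [0.0097, -0.0203, -0.0102], 'finger_gap': 0.08549023145804792}
scene {'camera_matrix': array([[450.80078322,   0.        , 283.12008122],
       [  0.        , 450.80078322, 211.85235725],
       [  0.        ,   0.        ,   1.        ]]), 'position': array([1.45926012, 0.40579624, 0.84224396]), 'rotation': array([0.22352071, 0.37565492, 0.77314991, 0.45952268])}
top {'camera_matrix': array([[426.46762199,   0.        , 281.9332887 ],
       [  0.        , 426.46762199, 212.07588192],
       [  0.        ,   0.        ,   1.        ]]), 'position': array([ 0.49358007, -0.05746105,  1.05419357]), 'rotation': array([ 0.02073195, -0.04637981, -0.70325714,  0.70911811])}
```

View pics/scene0.png

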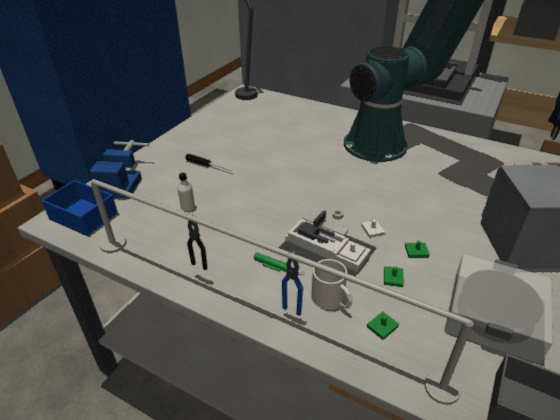

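View pics/top0.png

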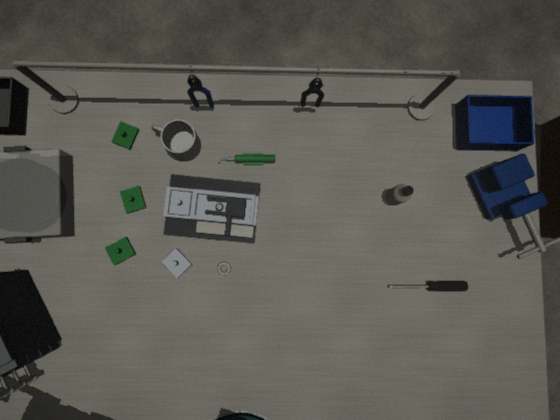

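The top view shows the fixture at about (212,208), with the workpiece nest at its left (+y) end at (180,203). The lug and thumb bar are on the lower (robot) side at about (225,227). Possible mix-ups for the workpiece:
- Green look-alikes at (125,135), (133,199) and (120,250).
- The finished part at (177,263).

I'll check with a close crop.

```bash
python3 - <<'E'
import cv2
a=cv2.imread('pics/top0.png')[165:285,150:275]
cv2.imwrite('pics/top0c.png',cv2.resize(a,None,fx=5,fy=5,interpolation=cv2.INTER_CUBIC)[:600])
a=cv2.imread('pics/scene0.png')[195:285,265:400]
cv2.imwrite('pics/scene0c.png',cv2.resize(a,None,fx=5.5,fy=5.5,interpolation=cv2.INTER_CUBIC))
E
```

```text
(no output)
```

View pics/top0c.png

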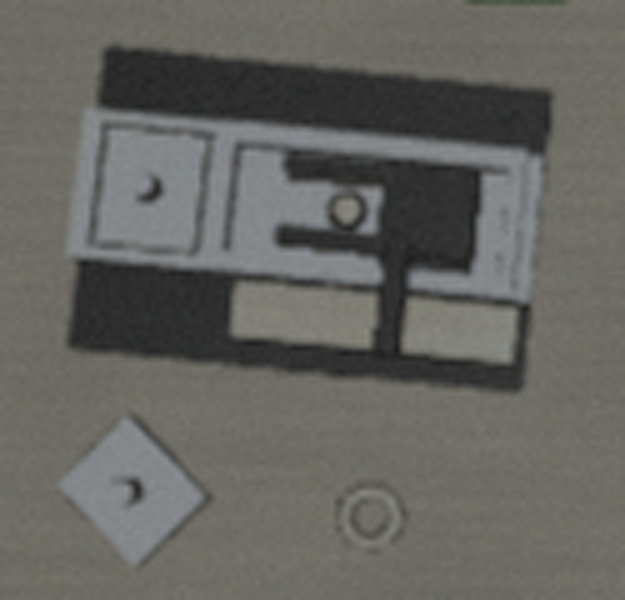

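View pics/scene0c.png

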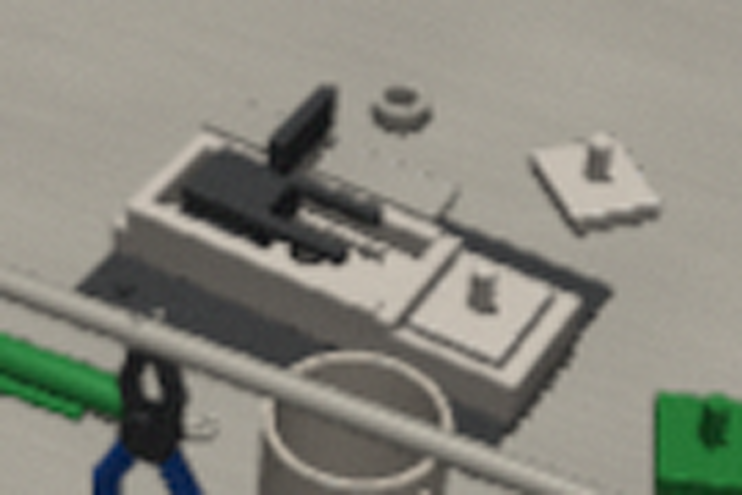

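The crops confirm it. The bar strip is split by the dark lug, and the bar's outer corners are at crop (229,340) and (515,362). The pin is at crop (347,210), just ahead of the body between the prongs. The aluminium workpiece is in the left-hand nest.

```bash
cat > h.py <<'E'
import numpy as np
from scipy.spatial.transform import Rotation as R
from station import robot, vision, job
def ray(c,uv,z):
    K=c['camera_matrix'];d=np.linalg.inv(K)@[uv[0],uv[1],1.];d=R.from_quat(c['rotation']).apply([d[0],-d[1],-d[2]])
    p=c['position'];return p+d*(z-p[2])/d[2]
def fit(F,W):  # planar rigid
    F=np.array(F);W=np.array(W)[:,:2];a=F-F.mean(0);b=W-W.mean(0)
    th=np.arctan2((a[:,0]*b[:,1]-a[:,1]*b[:,0]).sum(),(a*b).sum())
    M=np.array([[np.cos(th),-np.sin(th)],[np.sin(th),np.cos(th)]]);t=W.mean(0)-M@F.mean(0)
    return th,t,M,(W-(F@M.T+t))
E
python3 - <<'E'
from h import *
c=vision.calibration('top')
L=[((229,340),(-67,48),40),((515,362),(-67,-88),40),((520,305),(-39,-88),40),((347,210),(0,0),29)]
W=[];F=[]
for uv,f,z in L:
    W.append(ray(c,(150+(uv[0]+.5)/5-.5,165+(uv[1]+.5)/5-.5),z/1000));F.append(np.array(f)/1000)
th,t,M,r=fit(F,W);print('yaw',np.degrees(th),t,'\nres mm',(r*1000).round(1))
for n,uv,z in [('lugL',(378,352),.07),('lugR',(402,355),.07),('collar',(370,518),.014),('fin',(133,490),.012),('pl',(70,347),.008),('pr',(522,388),.008),('pr2',(551,92),.008),('pl2',(105,47),.008)]:
    w=ray(c,(150+(uv[0]+.5)/5-.5,165+(uv[1]+.5)/5-.5),z);print(n,w[:2].round(4),((w[:2]-t)@M*1000).round(1))
s=vision.calibration('scene')
for n,uv,z in [('stud',(483,278),.058),('lugtopnear',(333,90),.07),('lugtopfar',(272,140),.07)]:
    w=ray(s,(265+(uv[0]+.5)/5.5-.5,195+(uv[1]+.5)/5.5-.5),z);print(n,w[:2].round(4),((w[:2]-t)@M*1000).round(1))
E
```

```text
yaw -4.230522067398144 [0.6031001  0.05768908] 
res mm [[-0.2 -0.3]
 [ 0.5  0.4]
 [-0.3  0.4]
 [ 0.  -0.5]]
lugL [0.5333 0.0371] [-68.1 -25.7]
lugR [0.532  0.0261] [-68.6 -36.7]
collar [0.4556 0.0448] [-146.2  -23.7]
fin [0.4683 0.1589] [-141.9   91. ]
pl [0.537  0.1921] [-75.8 129.2]
pr [ 0.5188 -0.0273] [-77.8 -91. ]
pr2 [ 0.6652 -0.0398] [ 69.1 -92.6]
pl2 [0.6849 0.1799] [ 72.5 127.9]
stud [0.6188 0.1521] [ 8.7 95.3]
lugtopnear [0.5363 0.0372] [-65.1 -25.4]
lugtopfar [0.5872 0.0273] [-13.6 -31.5]
```

```bash
cat >> h.py <<'E'
TH=np.radians(-4.23);T=np.array([0.6031,0.0577]);M=np.array([[np.cos(TH),-np.sin(TH)],[np.sin(TH),np.cos(TH)]])
def tofix(p): return np.r_[(np.array(p[:2])-T)@M,p[2]]*1000
def goal(fx,fy,z):
    "tool-axes shift mm and turn from the measured pose to a fixture point mm, tool down, y along fixture +y"
    o=robot.get_obs();Rt=R.from_quat(o['tcp_rot'])
    a=TH+np.pi/2; y=np.array([np.cos(a),np.sin(a),0]);zz=np.array([0,0,-1.]);G=R.from_matrix(np.c_[np.cross(y,zz),y,zz])
    w=np.r_[M@np.array([fx,fy])/1000+T,z/1000]
    print('t',round(o['t'],2),'tcp fix',tofix(o['tool_pos']).round(1),'F',np.array(o['wrist_force']).round(1),'gap',round(o['finger_gap'],4))
    print(' shift in goal frame',(G.inv().apply(w-o['tool_pos'])*1000).round(1),'in tool',(Rt.inv().apply(w-o['tool_pos'])*1000).round(1),'turn',(Rt.inv()*G).as_rotvec().round(4))
E
python3 -c "
from h import *;goal(-53.5,-58,200)"
```

```text
t 0.1 tcp fix [-469.4  483.5  230.5] F [-0.1 -0.3 -0.4] gap 0.0852
 shift in goal frame [-415.9 -541.5   30.5] in tool [-521.9 -440.3   31.2] turn [-0.0017 -0.0004 -0.215 ]
```

Request:
{"api": "apply_moves", "payload": {
  "targets": [
    [[0,0,0,0,0,-0.1075,1],[0,0,0,0,0,-0.1075,1],[-20.8,-27.1,0,0,0,0,1],[-20.8,-27.1,0,0,0,0,1],[-20.8,-27.1,0,0,0,0,1],[-20.8,-27.1,0,0,0,0,1],[-20.8,-27.1,0,0,0,0,1],[-20.8,-27.1,0,0,0,0,1],[-20.8,-27.1,0,0,0,0,1],[-20.8,-27.1,0,0,0,0,1],[-20.8,-27.1,0,0,0,0,1],[-20.8,-27.1,0,0,0,0,1]]
  ],
  "force": 40
}}

```text
t: 1.1
tool_pos: [0.3586, 0.2879, 0.2311]
tcp_rot: [0.037, 0.999, -0.0, -0.0]
wrist_force: [0.1, -0.1, -0.1]
finger_gap: 0.0002
```

```bash
python3 -c "
from h import *;goal(-53.5,-58,150)"
```

```text
t 1.1 tcp fix [-260.8  211.5  231.1] F [ 0.1 -0.1 -0.1] gap 0.0002
 shift in goal frame [-207.3 -269.5   81.1] in tool [-207.2 -269.5   81.1] turn [-0.0003 -0.0004  0.0002]
```

Request:
{"api": "apply_moves", "payload": {
  "targets": [
    [[-20.7,-27,2,0,0,0,1],[-20.7,-27,2,0,0,0,1],[-20.7,-27,2,0,0,0,1],[-20.7,-27,5,0,0,0,1],[-20.7,-27,8,0,0,0,1],[-20.7,-27,10,0,0,0,1],[-20.7,-27,12,0,0,0,1],[-20.7,-27,12,0,0,0,1],[-20.7,-27,14,0,0,0,1],[-20.7,-27,14,0,0,0,1],[0,0,0,0,0,0,1],[0,0,0,0,0,0,1]]
  ]
}}

```text
t: 2.1
tool_pos: [0.5448, 0.0036, 0.149]
tcp_rot: [0.038, 0.999, 0.0, -0.001]
wrist_force: [-1.5, 0.2, 0.8]
finger_gap: -0.0001
```

```bash
python3 - <<'E'
from h import *;import cv2
goal(-53.5,-58,60)
print(vision.calibration('wrist'))
for n in('wrist','scene','top'): cv2.imwrite(f'pics/{n}1.png',vision.grab_frame(n))
a=cv2.imread('pics/scene1.png')[150:285,250:400];cv2.imwrite('pics/scene1c.png',cv2.resize(a,None,fx=4.4,fy=4.4))
E
```

```text
t 2.1 tcp fix [-54.1 -58.3 149. ] F [-1.5  0.2  0.8] gap -0.0001
 shift in goal frame [-0.6  0.3 89. ] in tool [-0.8  0.3 89. ] turn [ 0.     -0.0023 -0.0029]
{'camera_matrix': array([[325.1922621 ,   0.        , 280.40295859],
       [  0.        , 325.1922621 , 209.65304185],
       [  0.        ,   0.        ,   1.        ]]), 'position': array([0.4622983 , 0.01056143, 0.29089781]), 'rotation': array([-0.11802745, -0.10990074,  0.67108926,  0.72362321])}
```

View pics/scene1c.png

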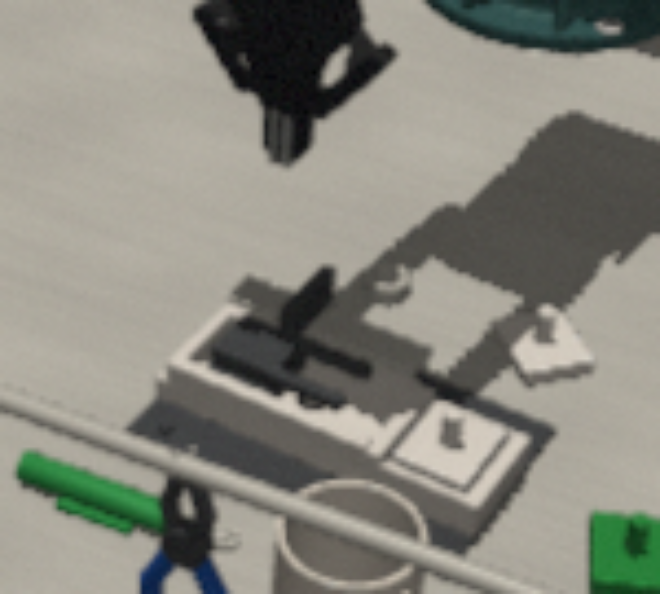

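View pics/wrist1.png

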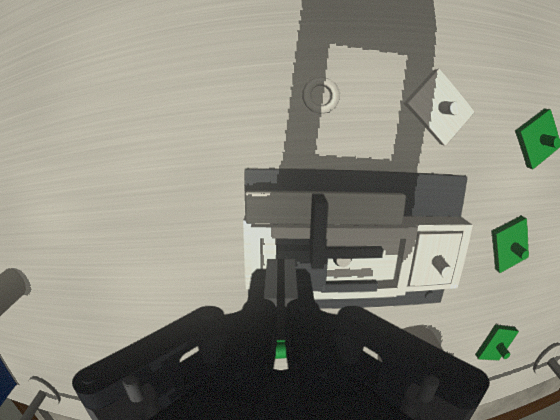

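The scene crop shows the shut fingertips at (285,155), above and behind the lug. In the wrist view the lug is at (319,230) and nothing is in the way. I'll go down to just above the bar.

Request:
{"api": "apply_moves", "payload": {
  "targets": [
    [[0,0,18,0,0,0,1],[0,0,18,0,0,0,1],[0,0,18,0,0,0,1],[0,0,18,0,0,0,1],[0,0,15,0,0,0,1],[0,0,10,0,0,0,1],[0,0,4,0,0,0,1],[0,0,0,0,0,0,1],[0,0,0,0,0,0,1]]
  ]
}}

```text
t: 3.0
tool_pos: [0.5452, 0.0054, 0.05]
tcp_rot: [0.037, 0.999, -0.0, 0.0]
wrist_force: [0.0, -0.2, 0.1]
finger_gap: -0.0003
```

```bash
python3 - <<'E'
from h import *;import cv2
goal(-53.5,-58,30)
for n in('wrist','scene','top'): cv2.imwrite(f'pics/{n}2.png',vision.grab_frame(n))
a=cv2.imread('pics/scene2.png')[170:270,260:380];a=cv2.resize(a,None,fx=3.2,fy=3.2)
b=cv2.imread('pics/wrist2.png')[150:300,200:400];b=cv2.resize(b,(400,320))
cv2.imwrite('pics/c2.png',np.hstack([a,b]))
E
```

```text
t 3.0 tcp fix [-53.9 -56.5  50. ] F [ 0.  -0.2  0.1] gap -0.0003
 shift in goal frame [-0.4 -1.5 20. ] in tool [-0.4 -1.5 20. ] turn [-0.0001  0.0008  0.0007]
```

View pics/c2.png

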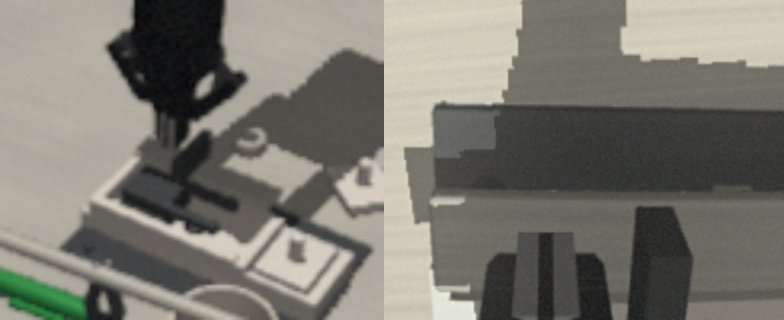

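The tips are over the bar and behind the lug with clear gaps. Pressing now.

Request:
{"api": "apply_moves", "payload": {
  "targets": [
    [[0,0,4,0,0,0,1],[0,0,4,0,0,0,1],[0,0,4,0,0,0,1],[0,0,3,0,0,0,1],[0,0,3,0,0,0,1],[0,0,2,0,0,0,1],[0,0,0,0,0,0,1],[0,0,0,0,0,0,1],[0,0,0,0,0,0,1],[0,0,0,0,0,0,1]]
  ]
}}

```text
t: 3.98
tool_pos: [0.5453, 0.0048, 0.0296]
tcp_rot: [0.037, 0.999, -0.0, 0.0]
wrist_force: [-0.7, 0.5, 7.2]
finger_gap: 0.0002
```

```bash
python3 - <<'E'
from h import *
goal(-53.5,24.5,30)
E
```

```text
t 3.98 tcp fix [-53.8 -57.   29.6] F [-0.7  0.5  7.2] gap 0.0002
 shift in goal frame [-0.3 81.5 -0.4] in tool [-0.3 81.5 -0.4] turn [-0.0002  0.0007 -0.0001]
```

The 7.2 N at 10.4 mm pressed agrees with the spring. Sliding to +y now, keeping the bar pressed.

Request:
{"api": "apply_moves", "payload": {
  "targets": [
    [[0,3,0,0,0,0,1],[0,4,0,0,0,0,1],[0,4,0,0,0,0,1],[0,4,0,0,0,0,1],[0,4,0,0,0,0,1],[0,4,0,0,0,0,1],[0,4,0,0,0,0,1],[0,4,0,0,0,0,1],[0,4,0,0,0,0,1],[0,4,0,0,0,0,1]]
  ]
}}

```text
t: 4.82
tool_pos: [0.5489, 0.0425, 0.0299]
tcp_rot: [0.037, 0.999, -0.001, 0.001]
wrist_force: [-1.0, -6.3, 9.3]
finger_gap: -0.0001
```

```bash
python3 - <<'E'
from h import *;import cv2
goal(-53.5,24.5,30)
for n in('wrist','scene'): cv2.imwrite(f'pics/{n}3.png',vision.grab_frame(n))
a=cv2.imread('pics/scene3.png')[170:270,260:380];a=cv2.resize(a,None,fx=3.2,fy=3.2)
b=cv2.imread('pics/wrist3.png')[150:300,200:400];b=cv2.resize(b,(400,320))
cv2.imwrite('pics/c3.png',np.hstack([a,b]))
E
```

```text
t 4.82 tcp fix [-52.9 -19.1  29.9] F [-1.  -6.3  9.3] gap -0.0001
 shift in goal frame [ 0.6 43.6 -0.1] in tool [ 0.5 43.6 -0.2] turn [-0.0021  0.0021  0.0008]
```

View pics/c3.png

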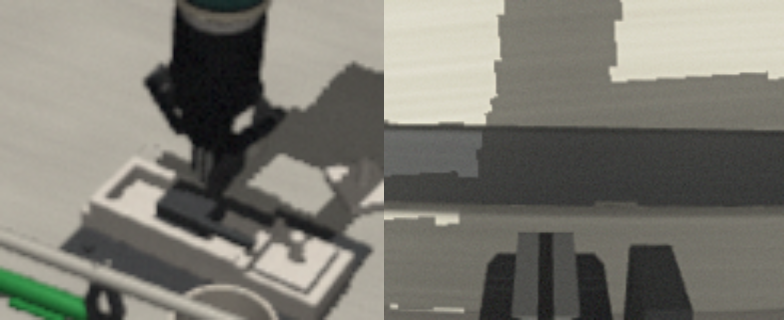

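The fork has moved with the finger. Wrist force is about 6 N along the slide and 9 N upwards, and the bar is still down. I'll continue to the stop.

Request:
{"api": "apply_moves", "payload": {
  "targets": [
    [[0,4,0,0,0,0,1],[0,4,0,0,0,0,1],[0,4,0,0,0,0,1],[0,4,0,0,0,0,1],[0,4,0,0,0,0,1],[0,4,0,0,0,0,1],[0,4,0,0,0,0,1],[0,4,0,0,0,0,1],[0,2,0,0,0,0,1],[0,0,0,0,0,0,1]]
  ]
}}

```text
t: 5.75
tool_pos: [0.5518, 0.0769, 0.03]
tcp_rot: [0.037, 0.999, -0.001, 0.001]
wrist_force: [1.0, -3.8, 8.3]
finger_gap: -0.0001
```

```bash
python3 - <<'E'
from h import *
goal(-53.5,24.5,30)
E
```

```text
t 5.75 tcp fix [-52.6  15.4  30. ] F [ 1.  -3.8  8.3] gap -0.0001
 shift in goal frame [ 0.9  9.1 -0. ] in tool [ 0.9  9.1 -0. ] turn [-0.0014  0.0028  0.0008]
```

Request:
{"api": "apply_moves", "payload": {
  "targets": [
    [[0,2,0,0,0,0,1],[0,2,0,0,0,0,1],[0,1,0,0,0,0,1],[0,0,0,0,0,0,1]]
  ]
}}

```text
t: 6.08
tool_pos: [0.5521, 0.0817, 0.03]
tcp_rot: [0.037, 0.999, -0.001, 0.001]
wrist_force: [0.8, -6.6, 7.9]
finger_gap: -0.0005
```

Request:
{"api": "apply_moves", "payload": {
  "targets": [
    [[0,1,0,0,0,0,1],[0,1,0,0,0,0,1],[0,0,0,0,0,0,1]]
  ]
}}

```text
t: 6.33
tool_pos: [0.5522, 0.0832, 0.03]
tcp_rot: [0.036, 0.999, -0.001, 0.001]
wrist_force: [0.4, -7.8, 9.2]
finger_gap: -0.0002
```

```bash
python3 - <<'E'
from h import *;import cv2
goal(-53.5,24.5,30)
for n in('top','scene'): cv2.imwrite(f'pics/{n}4.png',vision.grab_frame(n))
a=cv2.imread('pics/scene4.png')[190:280,270:390];a=cv2.resize(a,None,fx=6.5,fy=6.5,interpolation=cv2.INTER_CUBIC)
cv2.imwrite('pics/c4.png',a)
E
```

```text
t 6.33 tcp fix [-52.6  21.7  30. ] F [ 0.4 -7.8  9.2] gap -0.0002
 shift in goal frame [0.9 2.8 0. ] in tool [0.9 2.8 0. ] turn [-0.0022  0.0026  0.0008]
```

View pics/c4.png

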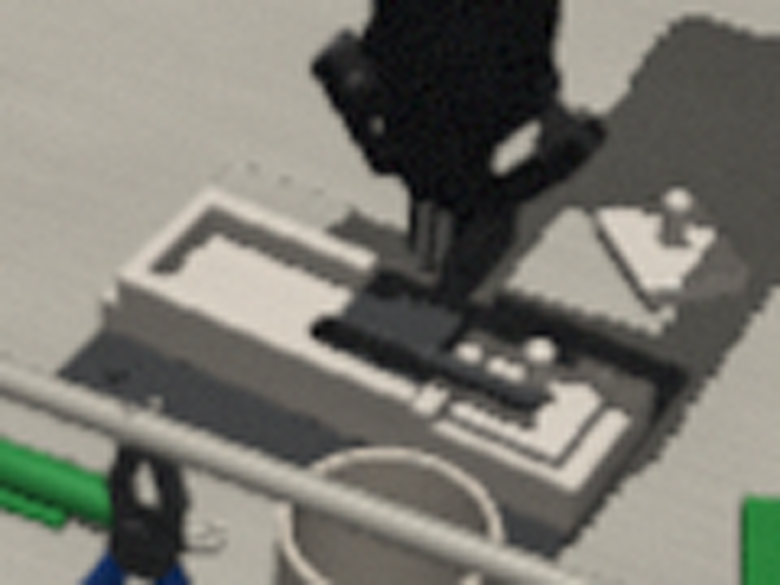

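The prongs (tip at about (545,395) in the crop) are over the plate beside the stud. I'll push on until it stalls.

Request:
{"api": "apply_moves", "payload": {
  "targets": [
    [[0,1,0,0,0,0,1],[0,1,0,0,0,0,1],[0,0,0,0,0,0,1]]
  ]
}}

```text
t: 6.68
tool_pos: [0.5523, 0.084, 0.0302]
tcp_rot: [0.036, 0.999, -0.002, 0.001]
wrist_force: [-0.9, -14.2, 11.5]
finger_gap: 0.0
```

Request:
{"api": "apply_moves", "payload": {
  "targets": [
    [[0,1,0,0,0,0,1],[0,1,0,0,0,0,1],[0,0,0,0,0,0,1]]
  ]
}}

```text
t: 6.93
tool_pos: [0.5524, 0.0848, 0.0305]
tcp_rot: [0.036, 0.999, -0.003, 0.001]
wrist_force: [-1.5, -20.1, 15.5]
finger_gap: -0.0001
```

It has stalled at 20 N, so the fork is against the stop. I'll back off a few mm and lift.

Request:
{"api": "apply_moves", "payload": {
  "targets": [
    [[0,-3,0,0,0,0,1],[0,-3,0,0,0,0,1],[0,-3,0,0,0,0,1],[0,-1,-4,0,0,0,1],[0,0,-6,0,0,0,1],[0,0,-10,0,0,0,1],[0,0,-15,0,0,0,1],[0,0,-25,0,0,0,1],[0,0,-30,0,0,0,1],[0,-30,-20,0,0,0,1],[0,-30,-20,0,0,0,1],[0,-30,-10,0,0,0,1]]
  ]
}}

```text
t: 7.93
tool_pos: [0.5441, -0.0117, 0.172]
tcp_rot: [0.036, 0.999, -0.0, 0.001]
wrist_force: [0.6, -0.7, -0.3]
finger_gap: -0.0001
```

Request:
{"api": "apply_moves", "payload": {
  "targets": [
    [[0,-40,0,0,0,0,1],[0,-40,0,0,0,0,1],[0,-20,0,0,0,0,1],[0,0,0,0,0,0,1],[0,0,0,0,0,0,1],[0,0,0,0,0,0,1]]
  ]
}}

```text
t: 8.43
tool_pos: [0.5356, -0.1099, 0.1691]
tcp_rot: [0.037, 0.999, 0.0, -0.001]
wrist_force: [0.3, 0.5, -0.9]
finger_gap: 0.0
```

```bash
python3 - <<'E'
from h import *;import cv2
goal(-53.5,24.5,30)
for n in('top','scene'): cv2.imwrite(f'pics/{n}5.png',vision.grab_frame(n))
a=cv2.imread('pics/scene5.png')[190:280,270:390];cv2.imwrite('pics/s5.png',cv2.resize(a,None,fx=6,fy=6,interpolation=cv2.INTER_CUBIC))
a=cv2.imread('pics/top5.png')[165:285,150:275];cv2.imwrite('pics/t5.png',cv2.resize(a,None,fx=5,fy=5,interpolation=cv2.INTER_CUBIC))
E
```

```text
t 8.43 tcp fix [ -54.9 -172.2  169.1] F [ 0.3  0.5 -0.9] gap 0.0
 shift in goal frame [ -1.4 196.7 139.1] in tool [ -1.6 196.6 139.3] turn [ 0.0007 -0.0014 -0.0003]
```

View pics/s5.png

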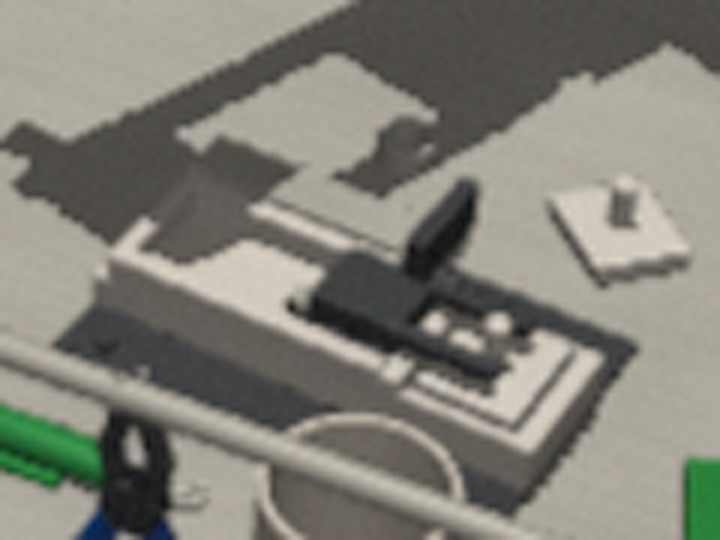

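View pics/t5.png

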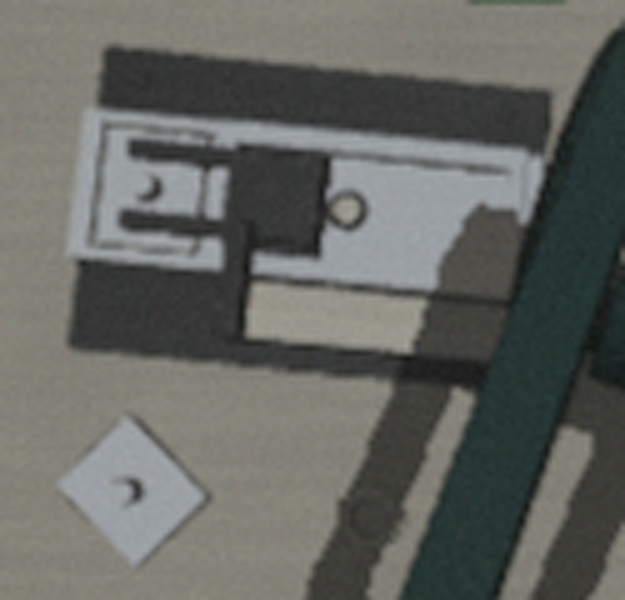

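The fork now sits just past the pin, which is visible at top crop (347,210). The prongs straddle the stud and the workpiece is in place. I'll put numbers on the fork travel and bar height.

```bash
python3 - <<'E'
from h import *
c=vision.calibration('top')
f=lambda uv,z:tofix(ray(c,(150+(uv[0]+.5)/5-.5,165+(uv[1]+.5)/5-.5),z)).round(1)
print('lug front/rear',f((220,338),.07),f((243,341),.07)); print('stud',f((147,187),.058),'initial guess same px')
for z in(.028,.04): print('bar outer edge',z,f((300,345),z),f((380,352),z))
print('pin',f((347,210),.029),f((347,210),.022))
E
python3 - <<'E'
import cv2,numpy as np
a=cv2.imread('pics/top0.png')[205:245,190:265];b=cv2.imread('pics/top5.png')[205:245,190:265]
cv2.imwrite('pics/cmp.png',cv2.resize(np.vstack([a,b]),None,fx=7,fy=7,interpolation=cv2.INTER_CUBIC))
E
```

```text
lug front/rear [-67.6  46.8  70. ] [-68.1  36.2  70. ]
stud [ 0.1 89.6 58. ] initial guess same px
bar outer edge 0.028 [-66.4  15.8  28. ] [-66.6 -22.5  28. ]
bar outer edge 0.04 [-66.8  14.2  40. ] [-67.  -23.6  40. ]
pin [ 0.1 -0.5 29. ] [ 0.8  0.4 22. ]
```

View pics/cmp.png

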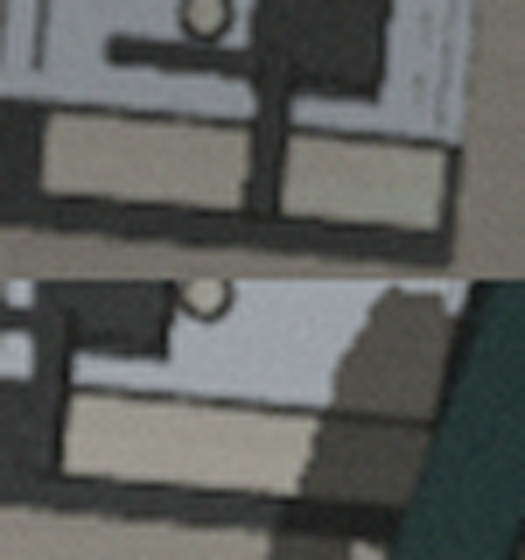

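Fork travel reads about 79–80 mm by hand-picked pixels. To check that the catch is up, I'll go back to the earlier viewing pose and compare the bar edge with the earlier wrist picture.

Request:
{"api": "apply_moves", "payload": {
  "targets": [
    [[-1,30,0,0,0,0,1],[0,38,4,0,0,0,1],[0,30,8,0,0,0,1],[0,16,8,0,0,0,1],[0,0,0,0,0,0,1],[0,0,0,0,0,0,1],[0,0,0,0,0,0,1]]
  ]
}}

```text
t: 9.12
tool_pos: [0.5457, 0.0032, 0.1495]
tcp_rot: [0.036, 0.999, -0.0, -0.0]
wrist_force: [-1.0, -1.0, 0.6]
finger_gap: -0.0
```

```bash
python3 - <<'E'
from h import *;import cv2
goal(-54.1,-58.3,149)
print(vision.calibration('wrist')['position'],vision.calibration('wrist')['rotation'])
cv2.imwrite('pics/wrist6.png',vision.grab_frame('wrist'))
a=cv2.imread('pics/wrist1.png')[160:310,235:475];b=cv2.imread('pics/wrist6.png')[160:310,235:475]
cv2.imwrite('pics/cmp6.png',cv2.resize(np.vstack([a,b]),None,fx=2,fy=2,interpolation=cv2.INTER_CUBIC))
E
```

```text
t 9.12 tcp fix [-53.2 -58.5 149.5] F [-1.  -1.   0.6] gap -0.0
 shift in goal frame [0.9 0.2 0.5] in tool [0.9 0.2 0.5] turn [-0.0005 -0.      0.0017]
[0.46285645 0.0099461  0.29115902] [-0.11882118 -0.11075908  0.67267064  0.72189207]
```

View pics/cmp6.png

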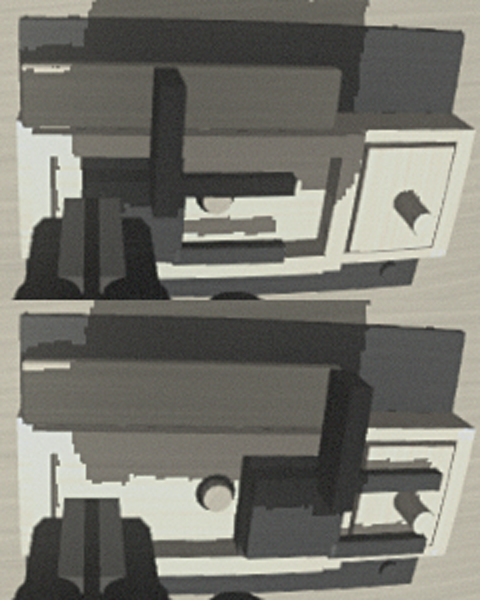

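The bar edge seems to be about 1.5 px nearer the plate edge than before. I'll measure that properly.

```bash
python3 - <<'E'
from h import *;import cv2
K=(325.192,280.403,209.653)
def fray(pos,q,uv,z):
    x=(uv[0]-K[1])/K[0];y=(uv[1]-K[2])/K[0];th=np.hypot(x,y);s=np.sin(th)/th
    d=R.from_quat(q).apply([x*s,-y*s,-np.cos(th)]);return tofix(pos+d*(z-pos[2])/d[2])
P={1:(np.array([0.4622983,0.01056143,0.29089781]),[-0.11802745,-0.10990074,0.67108926,0.72362321]),
   6:(np.array([0.46285645,0.0099461,0.29115902]),[-0.11882118,-0.11075908,0.67267064,0.72189207])}
def sub(col,r0,r1,sgn):
    g=np.gradient(cv2.GaussianBlur(col.reshape(-1,1).astype(np.float32),(1,5),0).ravel())*sgn
    i=r0+np.argmax(g[r0:r1]);a,b,c=g[i-1],g[i],g[i+1];return i+.5*(a-c)/(a-2*b+c)
for k in(1,6):
    g=cv2.cvtColor(cv2.imread(f'pics/wrist{k}.png'),cv2.COLOR_BGR2GRAY).astype(float)
    out=[]
    for u in range(290,392,6):
        if (k==1 and 308<u<330): continue
        col=g[:,u-2:u+3].mean(1)
        vb=sub(col,182,202,1); vp=sub(col,160,180,-1); vi=sub(col,210,235,-1)
        out.append((u,vp,vb,fray(*P[k],(u,vp),.008)[0],fray(*P[k],(u,vb),.04)[0],fray(*P[k],(u,vb),.028)[0]))
    print(k);print(np.array(out).round(1))
E
```

```text
1
[[290.  168.  191.4 -80.8 -68.  -64.8]
 [296.  168.1 191.4 -80.7 -68.1 -64.8]
 [302.  168.3 191.6 -80.6 -67.9 -64.6]
 [308.  168.3 191.5 -80.6 -68.  -64.7]
 [332.  168.9 192.  -80.2 -67.6 -64.3]
 [338.  169.3 192.2 -79.9 -67.5 -64.2]
 [344.  169.3 192.2 -80.  -67.6 -64.2]
 [350.  169.4 192.4 -80.  -67.4 -64.1]
 [356.  169.7 192.5 -79.8 -67.3 -64. ]
 [362.  169.8 192.6 -79.8 -67.3 -64. ]
 [368.  170.  192.8 -79.8 -67.2 -63.9]
 [374.  168.3 192.8 -81.4 -67.2 -63.8]
 [380.  155.9 193.  -93.1 -67.1 -63.7]
 [386.  170.8 193.1 -79.4 -67.  -63.7]]
6
[[290.  166.7 189.9 -80.7 -68.  -64.7]
 [296.  167.  190.  -80.5 -68.  -64.7]
 [302.  167.  190.  -80.5 -68.  -64.7]
 [308.  167.1 190.2 -80.4 -67.9 -64.6]
 [314.  167.1 190.3 -80.5 -67.9 -64.6]
 [320.  167.3 190.4 -80.4 -67.8 -64.6]
 [326.  167.6 190.7 -80.2 -67.6 -64.3]
 [332.  167.7 190.6 -80.2 -67.8 -64.5]
 [338.  168.  190.8 -80.  -67.6 -64.3]
 [344.  168.1 191.1 -80.1 -67.4 -64.1]
 [350.  168.4 191.1 -79.9 -67.5 -64.2]
 [356.  168.6 191.5 -79.8 -67.2 -63.9]
 [362.  168.9 191.6 -79.7 -67.1 -63.8]
 [368.  169.  191.6 -79.8 -67.2 -63.9]
 [374.  169.3 191.9 -79.6 -67.1 -63.8]
 [380.  169.7 191.9 -79.4 -67.1 -63.8]
 [386.  169.9 192.2 -79.4 -67.  -63.6]]
```

The bar's outer edge casts to the same line before and after, within about 0.1–0.2 mm, so the catch is fully up. The pin stands free behind the fork, and the tool is 150 mm up and touching nothing. Handing in.

```bash
python3 -c "
from station import job,robot
print(job.close_job(), robot.get_obs()['t'])"
```

```text
the job is handed in; nothing more can be done
the job is handed in; nothing more can be done
```

I pressed the thumb bar with the shut fingertips and slid the fork along until it stopped, then let go. My last checks show the catch back up with the pin behind the fork. I handed the job in at about 9 s of the 34 s; no verdict was reported.

- **Pressing:** the bar went down about 10 mm at 7 N, and the fingers held it at 30 mm up or just over for the whole slide.
- **Pushing:** I pushed the lug to +y until it stalled at about 20 N. I then backed off a few mm and lifted clear.
- **Catch:** the bar's outer edge in the wrist picture matches its unpressed position to within 0.1–0.2 mm. The pin is visible free behind the fork.
- **Fork travel:** by hand-picked pixels in the top view it is about 79–80 mm. That is 2–3 mm short of the 82 mm stop, so it is either picking error or the fork shifted back slightly when I released it. It is still past the 76.5 mm needed.
- **Workpiece:** it lies in its nest with the prongs either side of the stud.
- **Other things on the cart:** those visible in the pictures, including the finished part, looked unmoved. I checked this only by eye.

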